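Point out the wrong cell and confirm

TASK

One of the six battery cells in the tray is of a wrong, shorter kind. Point it out to the inspection camera: come down from above until the fingertips are a centimetre or two over the middle of its top, and stay still there for two seconds without touching it; then press the large button on the operator box right down and let it go. Do not touch or lift any cell, do not go low over the middle of any other cell, do not press the small button, and leave the loose things on the table where they are.

Things in the scene. Friction and masses are not known exactly. Their poses are not given: they have to be found in the camera images.
- short_cell: the wrong cell: upright steel cylinder 46 mm in diameter and 80 mm tall (the others are 95 mm), standing loose in one of the tray's six pockets; its flat top, with a round aluminium terminal only 14 mm wide (29 mm with a black ring on the others), is 15 mm lower than its neighbours' tops. Origin: centre of its underside, z up along its axis, so the centre of its top is 80 mm above the origin
- cell_1: a right cell: upright steel cylinder 46 mm in diameter and 95 mm tall, standing loose in a pocket of the tray, its terminal a flat disc 29 mm wide in a black ring. Origin: centre of its underside, z up; its top is 95 mm above the origin
- cell_2: a right cell: upright steel cylinder 46 mm in diameter and 95 mm tall, standing loose in a pocket of the tray, its terminal a flat disc 29 mm wide in a black ring. Origin: centre of its underside, z up; its top is 95 mm above the origin
- cell_3: a right cell: upright steel cylinder 46 mm in diameter and 95 mm tall, standing loose in a pocket of the tray, its terminal a flat disc 29 mm wide in a black ring. Origin: centre of its underside, z up; its top is 95 mm above the origin
- cell_4: a right cell: upright steel cylinder 46 mm in diameter and 95 mm tall, standing loose in a pocket of the tray, its terminal a flat disc 29 mm wide in a black ring. Origin: centre of its underside, z up; its top is 95 mm above the origin
- cell_5: a right cell: upright steel cylinder 46 mm in diameter and 95 mm tall, standing loose in a pocket of the tray, its terminal a flat disc 29 mm wide in a black ring. Origin: centre of its underside, z up; its top is 95 mm above the origin
- tray: grey painted steel tray fixed to the table, 156 x 212 mm over its flange, 34 mm high, with 2 x 3 pockets 56 mm apart (2 along its x, 3 along its y), one cell in each. Origin: centre of its underside; the cells stand 8 mm above it, so the tall tops are 103 mm above the table and the short one 88 mm. Neighbouring cells stand 10 mm apart
- large_button_top (a point): centre of the top of the large round black button (38 mm in diameter) on the aluminium operator box, pressed straight down. Box: 75 x 155 mm, 45 mm high, fixed to the table, turned any way; the two buttons stand 78 mm apart on its top, both tops 67 mm above the table. z up
- large_button (a joint): travel of the large button in m: 0 up, 0.006 fully down (about 5 N); springs back when let go
- small_button_top (a point): centre of the top of the small round black button (18 mm in diameter) on the same box: not to be pressed
- small_button (a joint): travel of the small button in m: 0 up, 0.006 fully down
- cap_bin: small open grey plastic bin, 50 x 50 mm, 35 mm high, loose, a bystander. Origin: centre of its underside
- screwdriver: screwdriver with orange handle, 170 mm long, lying loose between the robot and the bin, a bystander. x along the shaft, towards the tip
- bus_cover: orange plastic busbar cover, 160 x 34 mm, 14 mm high, lying loose beyond the tray and box, a bystander. Origin: centre of its underside, x along its length
Not all that is in view belongs to the job. Leave any red look-alike of the cell_5 alone.

How it is judged:
By the outcome, as a careful person would: the job done as asked, in the order asked, and still so for the second after the job is handed in, with the robot touching nothing.
It also fails if it takes over 40 s, if anything falls off the work surface, if the arm or the gripper's body presses on something with over 40 N, if the wrist force passes 120 N, or if a joint passes its speed limit or range.

ROBOT

A 7-joint arm with a two-finger parallel gripper is mounted at the origin on the work surface. World frame = base frame: x ahead of the robot, y to its left, z up, the work surface at z = 0. Lengths are in m, angles in rad, forces in N, time in s.
With the tool pointing down it reaches from about 0.4 to 0.85 m from the base axis. Payload 4.5 kg.
Tool frame: the origin (TCP) lies between the finger pads, 19 mm behind the fingertips; this is the grasp point; z points along the fingers, y is the line along which they close (so a half turn about z gives the same grasp; the last joint's range is limited). The gripper opens to 88 mm and grips with 3 to 60 N. Pads are 18 mm wide; open, the fingers measure 123 mm over their backs; the gripper's body (75 mm by 187 mm) begins 45 mm behind the grasp point.
Start: joints at [-1.147, 0.689, -0.195, 1.565, 0.157, 0.902, -0.215], TCP at [0.237, 0.578, 0.257] pointing down, gripper open.
Joint ranges: [-3.01, 3.01], [-0.46, 2.08], [-1.47, 1.51], [0.13, 2.56], [-1, 4.14], [0.04, 2.09], [-2.66, 2.66]. Speed limits (rad/s): [2.57, 2.57, 3.14, 3.14, 3.14, 3.14, 3.14].

INTERFACE

Orientations are given as a unit quaternion [x, y, z, w].
In Python, from plant import r gives the robot as it stands.
- The arm moves only by the tool move_arm, never from a script. Its argument "targets" is a list that holds one entry, the list of rows, each a list of 7 numbers: the opening, from 0 (shut) to 1 (fully open), then the shift along the tool's x, y, z in mm, then the turn, a rotation vector about the tool's x, y, z in degrees. In form: [[[claw, dx, dy, dz, ax, ay, az], ...]]. A call has 1 to 10 rows; each row is the pose to reach, as a shift and turn from the pose commanded when the call began, along the tool's axes at that moment; what a row does not reach only later rows make up. A row lasts 1/8 s, in which the tool goes at most 62.5 mm and 10.7 degrees, less where a joint would pass 70% of its speed; a pose out of reach is approached as far as the arm can. A call with a gripper value outside its range is refused whole. The fingers move at their own pace and stop on an object; "newtons" is the grip in N (left out, the last holds). Time passes only in rows, so rows that repeat a pose let the fingers close. It gives the time, the measured TCP pose, the force, the opening and the grip force at its end, in the units of the state.
- r.get_state(): the state, without advancing time (a new reading comes with each control period).
- r.snapshot(name): name is "side" or "top" or "wrist"; returns the picture (480x640x3 uint8, red, green, blue); there is no depth.
- r.camera_info(name): a dict with "fx", "fy", "cx", "cy" (pixels), "R" (3x3) and "t" (3): a world point X has camera coordinates R X + t. Camera axes: x right, y down, z forward; pixel columns grow to the right and rows downward; lengths in m; the calibration is good to about 2 mm. A picture is of the moment at which its call begins: read the wrist's pose just before it. camera_info takes no time and is no camera call; for the wrist camera it gives the pose at the moment of the call.
- r.finish_job(): hands the job in; it is judged then, once.
The state is a dict: "clock": time; "q": joint angles; "qd": joint speeds; "joint_torque": joint torques, N m; "tool_pos": TCP position; "eef_rot": TCP orientation; "contact_force": force on the tool from outside, world axes, zero at the start; "moment": the same for the moment, N m; "opening": opening from 0.0 (shut) to 1.0 (fully open); "finger_force": force on a finger pad.
Only numpy, scipy, OpenCV 4.12 (cv2) and the standard library are available. Lean on these libraries where they do the work, as an engineer would, in place of code of your own. Each camera call takes 0.05 s, during which the arm holds its last target. There are 200 camera calls.

## Working session

There is one attempt and no reset: what is moved stays moved. The work goes in short steps, Python scripts to look and compute and a tool call to move; the robot and the scene stay as the last step left them, time stands still between calls to the robot, and variables do not carry over. Pictures are saved under pics/ and viewed, at most 10 in all, crops included, and the job is handed in when it is done.

Besides the shell and the picture viewer there is one more tool, called as name(argument=value, ...) on one line, values as JSON. move_arm: Moves the arm, as the interface text tells. Its arguments: {"type":"object","properties":{"targets":{"type":"array","items":{"type":"array","items":{"type":"array","items":{"type":"number"}}}},"newtons":{"type":"number"}},"required":["targets"]}

```bash
mkdir -p pics; python3 - <<'E'
from plant import r
import cv2
s=r.get_state();print(s['clock'],s['tool_pos'],s['eef_rot'],s['opening'],s['contact_force'])
for n in("top","side"):
    cv2.imwrite(f"pics/{n}0.png",r.snapshot(n)[:,:,::-1]);c=r.camera_info(n);print(n,c)
E
```

```text
0.0 [0.23730447 0.57757058 0.25661325] [ 1.93626810e-01  9.81074840e-01 -8.95159689e-04 -1.27989948e-04] 0.9969365582018263 [-0.35697781 -0.77249724 -0.22288469]
top {'fx': 512.2312044885833, 'fy': 512.2312044885833, 'cx': 321.4612254595242, 'cy': 247.95667713349283, 'R': array([[-0.02596065, -0.99935932, -0.02463721],
       [-0.98816599,  0.02938134, -0.15054807],
       [ 0.15117549,  0.02043733, -0.98829565]]), 't': array([0.03463161, 0.59431697, 0.97959782])}
side {'fx': 588.7024246382485, 'fy': 588.7024246382485, 'cx': 311.83539603438845, 'cy': 235.73658986054124, 'R': array([[-9.83412543e-01, -1.81382815e-01,  2.09431225e-04],
       [-1.00520166e-01,  5.44033520e-01, -8.33020543e-01],
       [ 1.50981674e-01, -8.19223903e-01, -5.53242019e-01]]), 't': array([0.59118551, 0.11936712, 1.0784013 ])}
```

View pics/top0.png

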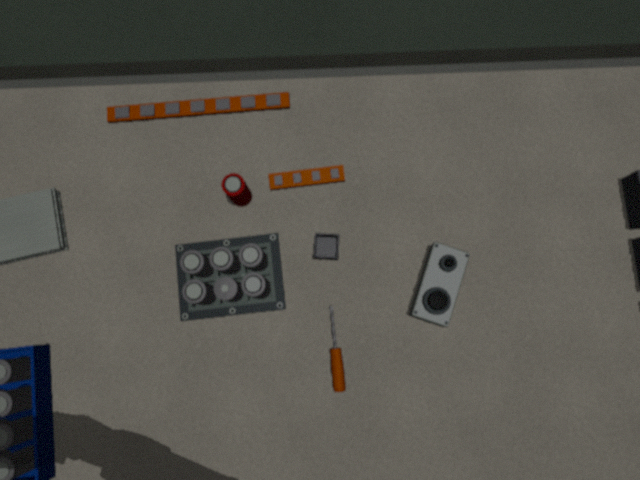

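View pics/side0.png

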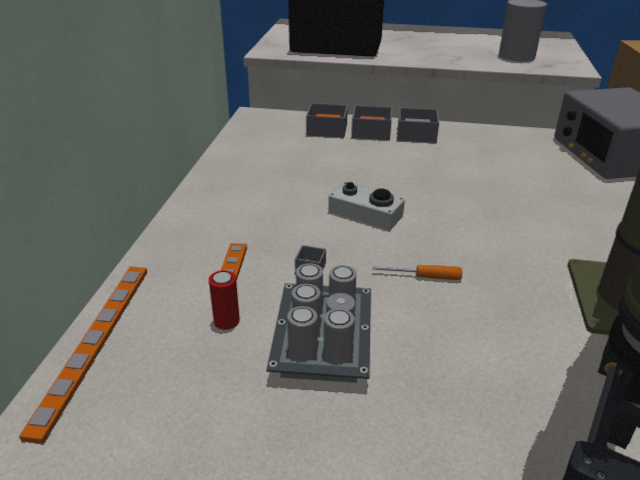

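The top view shows the tray, with the short cell (small terminal) in the middle of the near row at about (225,288), or (341,301) in the side view. The large button is at about (436,300) in top and (381,195) in side. The small button is at (448,262) in top.

```bash
cat > h.py <<'E'
import numpy as np
def ray(c,uv,z):
    d=c["R"].T@np.array([(uv[0]-c["cx"])/c["fx"],(uv[1]-c["cy"])/c["fy"],1]);o=-c["R"].T@c["t"]
    return o+d*(z-o[2])/d[2]
def blobs(m,amin,amax):
    import cv2
    n,l,s,ce=cv2.connectedComponentsWithStats(m.astype(np.uint8))
    return [(ce[i].round(1),s[i,4],s[i,2:4]) for i in range(1,n) if amin<=s[i,4]<=amax]
E
python3 - <<'E'
import cv2,numpy as np
from plant import r
from h import *
for n,(a,b,c_,d),(e,f,g,h),bp in(("top",(175,230,290,320),(410,240,470,330),0),("side",(270,250,375,380),(330,175,405,225),0)):
    im=cv2.imread(f"pics/{n}0.png");c=r.camera_info(n);g0=cv2.cvtColor(im,6).astype(int)
    print(n)
    for name,(x0,y0,x1,y1),z,th in(("cells",(a,b,c_,d),.103,1),("btn",(e,f,g,h),.067,-1)):
        s=g0[y0:y1,x0:x1]
        for t in ((145,165,185) if th>0 else (40,60)):
            for ce,ar,wh in blobs((s>t) if th>0 else (s<t),8,900):
                p=ce+[x0,y0];print(name,t,p,ar,wh,ray(c,p,z).round(4),ray(c,p,.088).round(4)[:2] if th>0 else '')
# upscaled crops
t=cv2.imread("pics/top0.png");s=cv2.imread("pics/side0.png")
R=lambda i,x,y:cv2.resize(i[y:y+60,x:x+80],(400,300),interpolation=cv2.INTER_NEAREST)
cv2.imwrite("pics/crop.png",np.vstack([np.hstack([R(t,185,255),R(t,400,265)]),np.hstack([R(s,300,270),R(s,335,170)])]))
E
```

```text
top
btn 40 [449.  262.1] 95 [12 11] [ 0.5567 -0.2288  0.067 ] 
btn 40 [426.1 259.9] 8 [3 5] [ 0.5623 -0.1849  0.067 ] 
btn 40 [440.7 265. ] 11 [4 8] [ 0.5515 -0.2125  0.067 ] 
btn 40 [422.2 273. ] 12 [ 4 10] [ 0.537 -0.176  0.067] 
btn 40 [419.1 282.8] 8 [3 6] [ 0.5182 -0.169   0.067 ] 
btn 40 [417.2 289.1] 9 [3 6] [ 0.5061 -0.1647  0.067 ] 
btn 40 [437.1 300.1] 351 [22 21] [ 0.484  -0.2015  0.067 ] 
btn 40 [412.6 303.7] 32 [ 7 21] [ 0.4784 -0.1544  0.067 ] 
btn 60 [419.8 279.2] 294 [23 72] [ 0.5251 -0.1707  0.067 ] 
btn 60 [447.3 263. ] 204 [17 15] [ 0.555  -0.2254  0.067 ] 
btn 60 [435.9 300.5] 553 [27 26] [ 0.4833 -0.1992  0.067 ] 
side
cells 145 [309.  270.2] 105 [15  9] [0.5781 0.1511 0.103 ] [0.5819 0.1315]
cells 145 [342.5 272.1] 111 [16  9] [0.5223 0.1461 0.103 ] [0.5246 0.1264]
cells 145 [305.6 291.3] 129 [16 10] [0.5731 0.207  0.103 ] [0.5767 0.1888]
cells 145 [340.4 300.2] 29 [8 5] [0.5154 0.2187 0.103 ] [0.5176 0.2008]
cells 145 [301.9 314.7] 153 [17 11] [0.568  0.2631 0.103 ] [0.5714 0.2463]
cells 145 [338.9 317.1] 155 [17 11] [0.5121 0.2583 0.103 ] [0.5141 0.2414]
btn 40 [349.7 185.6] 40 [8 6] [ 0.5561 -0.2182  0.067 ] 
btn 40 [349.8 192.3] 37 [13  5] [ 0.552  -0.1883  0.067 ] 
btn 40 [381.2 194.4] 154 [17 12] [ 0.4842 -0.1914  0.067 ] 
btn 40 [381. 203.] 70 [23  7] [ 0.4815 -0.1547  0.067 ] 
btn 60 [349.6 185.8] 51 [10  7] [ 0.5562 -0.2173  0.067 ] 
btn 60 [349.5 191.8] 60 [14  6] [ 0.553  -0.1904  0.067 ] 
btn 60 [381.3 194.6] 176 [19 12] [ 0.4839 -0.1906  0.067 ] 
btn 60 [380.9 202.7] 107 [23 10] [ 0.4818 -0.1559  0.067 ]
```

View pics/crop.png

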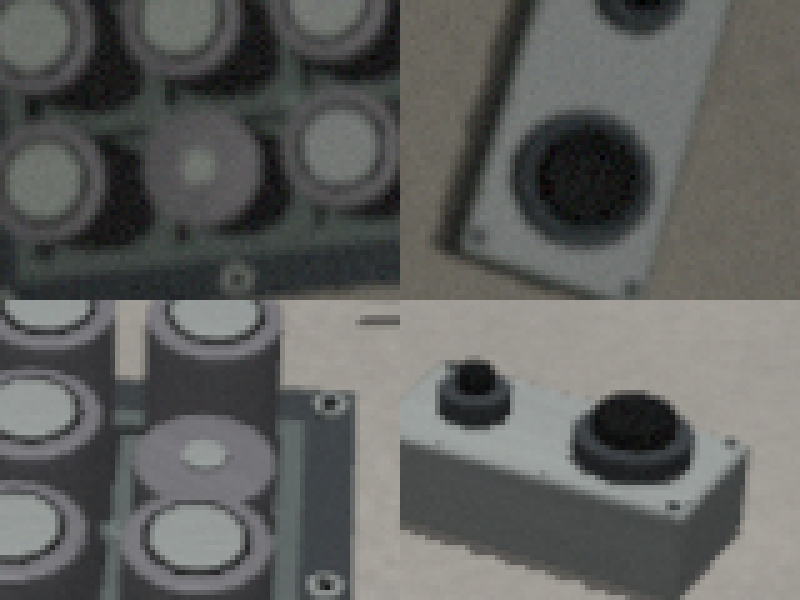

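```bash
cat >> h.py <<'E'
def shift(s,p):
    from scipy.spatial.transform import Rotation as Q
    return (Q.from_quat(s["eef_rot"]).as_matrix().T@(np.array(p)-s["tool_pos"])*1000).round(1)
E
python3 - <<'E'
from plant import r
from h import *
print(ray(r.camera_info("top"),(224.2,288),.088))
s=r.get_state();print(shift(s,(.517,.2015,.20)),shift(s,(.517,.2015,.122)))
E
```

```text
[0.51697252 0.2042959  0.088     ]
[-401.6 -241.6   57.2] [-401.6 -241.5  135.2]
```

Both views and the neighbours' midpoint agree within 4 mm: the short cell is at about (0.517, 0.2025).

move_arm(targets=[[[0,-45,-27,0,0,0,0],[0,-90,-54,0,0,0,0],[0,-135,-81,0,0,0,0],[0,-180,-108,0,0,0,0],[0,-225,-135,0,0,0,0],[0,-270,-162,0,0,0,0],[0,-315,-190,0,0,0,0],[0,-360,-216,0,0,0,0],[0,-401,-241,10,0,0,0],[0,-401,-241,50,0,0,0]]])

```text
clock: 1.35
tool_pos: [0.5212, 0.1983, 0.2081]
eef_rot: [0.198, 0.98, 0.0, 0.003]
contact_force: [-1.0, -0.2, 0.4]
opening: 0.007
finger_force: 0.0
```

```bash
python3 - <<'E'
from plant import r
from h import *
import cv2
s=r.get_state();print(s['clock'],s['tool_pos'],s['eef_rot'],s['opening'],s['q'])
print(shift(s,(.517,.2025,.124)))
c=r.camera_info("wrist");cv2.imwrite("pics/w1.png",r.snapshot("wrist")[:,:,::-1])
u=c["R"]@np.array([.517,.2025,.088])+c["t"];print(c["fx"]*u[0]/u[2]+c["cx"],c["fy"]*u[1]/u[2]+c["cy"])
E
```

```text
1.35 [0.52118035 0.19827533 0.20812005] [1.98013814e-01 9.80194370e-01 2.73625468e-04 3.07431665e-03] 0.0065479748743420265 [-0.3129207   0.66826734 -0.2247235   1.8263696   0.23077081  0.66717745
  0.49988306]
[ 6.   2.1 84.1]
320.60735147570244 232.271044890791
```

View pics/w1.png

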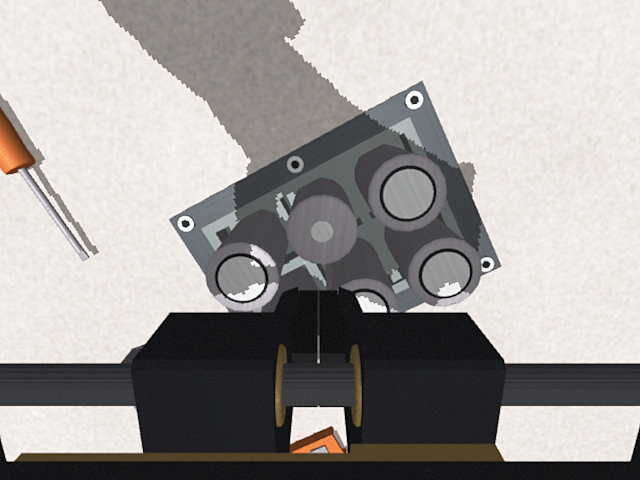

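The wrist view shows the short cell's terminal at (321,231), and the predicted pixel was (320.6,232.3), so the position is confirmed. I'll let the arm settle, then correct.

move_arm(targets=[[[0,0,0,0,0,0,0],[0,0,0,0,0,0,0]]])

```text
clock: 1.65
tool_pos: [0.517, 0.2042, 0.2086]
eef_rot: [0.193, 0.981, 0.001, 0.001]
contact_force: [-0.0, 0.1, -0.5]
opening: 0.004
finger_force: 0.0
```

```bash
python3 - <<'E'
from plant import r
from h import *
s=r.get_state();print(s['clock'],s['tool_pos'],shift(s,(.517,.2025,.1225)),s['contact_force'])
E
```

```text
1.65 [0.51699387 0.20418133 0.20861374] [-0.6 -1.7 86.1] [-0.03465582  0.13709567 -0.54353717]
```

move_arm(targets=[[[0,0,-1.5,25,0,0,0],[0,0,-1.5,45,0,0,0],[0,0,-1.5,60,0,0,0],[0,0,-1.5,72,0,0,0],[0,0,-1.5,80,0,0,0],[0,0,-1.5,85,0,0,0],[0,0,-1.5,85,0,0,0],[0,0,-1.5,85,0,0,0]]])

```text
clock: 2.65
tool_pos: [0.5165, 0.2016, 0.1227]
eef_rot: [0.194, 0.981, 0.0, 0.0]
contact_force: [0.1, 0.1, 0.0]
opening: 0.003
finger_force: 0.0
```

Tips are about 15.7 mm over the top. I'll hold here for well over 2 s.

move_arm(targets=[[[0,0,0,0,0,0,0],[0,0,0,0,0,0,0],[0,0,0,0,0,0,0],[0,0,0,0,0,0,0],[0,0,0,0,0,0,0],[0,0,0,0,0,0,0],[0,0,0,0,0,0,0],[0,0,0,0,0,0,0],[0,0,0,0,0,0,0],[0,0,0,0,0,0,0]]])

```text
clock: 3.9
tool_pos: [0.5163, 0.2015, 0.1224]
eef_rot: [0.194, 0.981, 0.0, -0.0]
contact_force: [-0.4, -0.3, -0.2]
opening: 0.002
finger_force: 0.0
```

move_arm(targets=[[[0,0,0,0,0,0,0],[0,0,0,0,0,0,0],[0,0,0,0,0,0,0],[0,0,0,0,0,0,0],[0,0,0,0,0,0,0],[0,0,0,0,0,0,0],[0,0,0,0,0,0,0],[0,0,0,0,0,0,0],[0,0,0,0,0,0,0],[0,0,0,0,0,0,0]]])

```text
clock: 5.15
tool_pos: [0.5163, 0.2015, 0.1224]
eef_rot: [0.194, 0.981, 0.0, -0.0]
contact_force: [-0.2, -0.1, -0.4]
opening: 0.006
finger_force: 0.0
```

```bash
python3 - <<'E'
from plant import r
from h import *
import cv2
s=r.get_state();print(s['clock'],s['tool_pos'],shift(s,(.484,-.1995,.20)),s['contact_force'])
a=r.snapshot("side")[230:390,250:410,::-1];b=r.snapshot("top")[220:330,165:295,::-1]
cv2.imwrite("pics/hover.png",np.hstack([cv2.resize(a,(400,400)),cv2.resize(b,(400,400))]))
E
```

```text
5.15 [0.51625963 0.2014801  0.12240355] [-122.5 -383.2  -77.6] [-0.19419391 -0.10346245 -0.42434514]
```

View pics/hover.png

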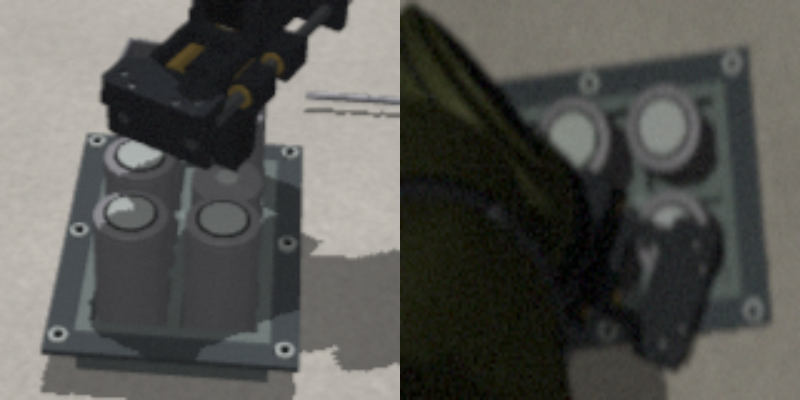

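The fingertips hang just above the short cell's top, and the other cells stand upright. The hold lasted over 2.5 s. Next I rise and go across to the large button.

move_arm(targets=[[[0,0,0,-40,0,0,0],[0,0,0,-78,0,0,0],[0,-15,-45,-100,0,0,0],[0,-30,-95,-100,0,0,0],[0,-47,-145,-100,0,0,0],[0,-63,-195,-100,0,0,0],[0,-79,-245,-100,0,0,0],[0,-95,-295,-100,0,0,0],[0,-110,-345,-90,0,0,0],[0,-122,-383,-78,0,0,0]]])

```text
clock: 6.5
tool_pos: [0.4831, -0.2019, 0.2003]
eef_rot: [0.195, 0.981, -0.0, 0.0]
contact_force: [0.7, 0.4, -0.0]
opening: 0.002
finger_force: 0.0
```

move_arm(targets=[[[0,0,0,0,0,0,0],[0,0,0,0,0,0,0],[0,0,0,0,0,0,0]]])

```text
clock: 6.88
tool_pos: [0.4842, -0.1974, 0.2008]
eef_rot: [0.192, 0.981, 0.001, 0.0]
contact_force: [-0.7, 0.2, -0.7]
opening: 0.007
finger_force: 0.0
```

```bash
python3 - <<'E'
from plant import r
from h import *
import cv2
s=r.get_state();print(s['clock'],s['tool_pos'],shift(s,(.484,-.1995,.090)),s['contact_force'])
c=r.camera_info("wrist");cv2.imwrite("pics/w2.png",r.snapshot("wrist")[:,:,::-1])
u=c["R"]@np.array([.484,-.1995,.067])+c["t"];print(c["fx"]*u[0]/u[2]+c["cx"],c["fy"]*u[1]/u[2]+c["cy"])
E
```

```text
6.875 [ 0.48422198 -0.19736789  0.20077278] [ -0.5  -2.2 110.8] [-0.68898162  0.19285259 -0.70028704]
314.0864033212083 236.6527691706081
```

View pics/w2.png

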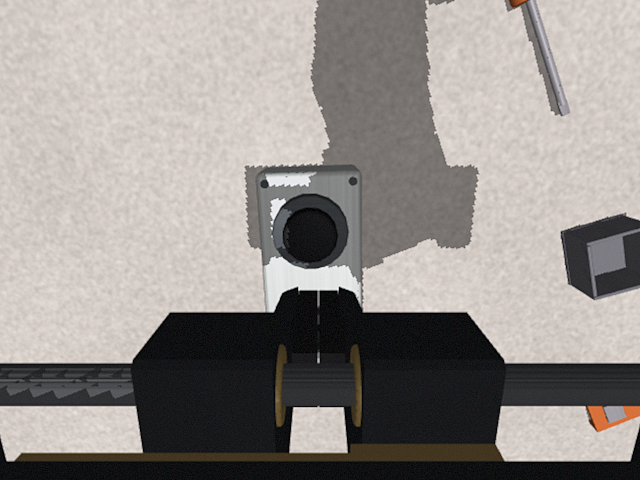

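The wrist view shows the large cap centred at about (313,234), close to the predicted (314,237). I'll descend to just above it.

move_arm(targets=[[[0,0,-2,30,0,0,0],[0,0,-2,60,0,0,0],[0,0,-2,85,0,0,0],[0,0,-2,100,0,0,0],[0,0,-2,107,0,0,0],[0,0,-2,112,0,0,0],[0,0,-2,116,0,0,0],[0,0,-2,119,0,0,0],[0,0,-2,121,0,0,0],[0,0,-2,121,0,0,0]]])

```text
clock: 8.18
tool_pos: [0.4833, -0.201, 0.0801]
eef_rot: [0.194, 0.981, -0.0, 0.001]
contact_force: [0.3, 0.9, 7.9]
opening: 0.006
finger_force: 3.8
```

move_arm(targets=[[[0,0,0,2,0,0,0],[0,0,0,3,0,0,0],[0,0,0,3,0,0,0],[0,0,0,3,0,0,0]]])

```text
clock: 8.68
tool_pos: [0.4833, -0.2011, 0.0797]
eef_rot: [0.194, 0.981, -0.001, 0.001]
contact_force: [-4.9, 2.9, 34.0]
opening: 0.004
finger_force: 16.8
```

The button has bottomed out: force rose to 34 N with no further travel. Releasing.

move_arm(targets=[[[0,0,0,-3,0,0,0],[0,0,0,-10,0,0,0],[0,0,0,-30,0,0,0],[0,0,0,-60,0,0,0],[0,0,0,-90,0,0,0],[0,0,0,-110,0,0,0],[0,0,0,-120,0,0,0],[0,0,0,-120,0,0,0],[0,0,0,-120,0,0,0]]])

```text
clock: 9.8
tool_pos: [0.4823, -0.2009, 0.1956]
eef_rot: [0.194, 0.981, 0.0, -0.001]
contact_force: [0.6, -0.6, 0.9]
opening: 0.009
finger_force: 0.0
```

```bash
python3 - <<'E'
from plant import r
import cv2
s=r.get_state();print(s['clock'],s['tool_pos'],s['contact_force'])
cv2.imwrite("pics/end.png",r.snapshot("side")[:,:,::-1])
E
```

```text
9.8 [ 0.48226939 -0.20092695  0.19556815] [ 0.59488686 -0.63409442  0.9445777 ]
```

View pics/end.png

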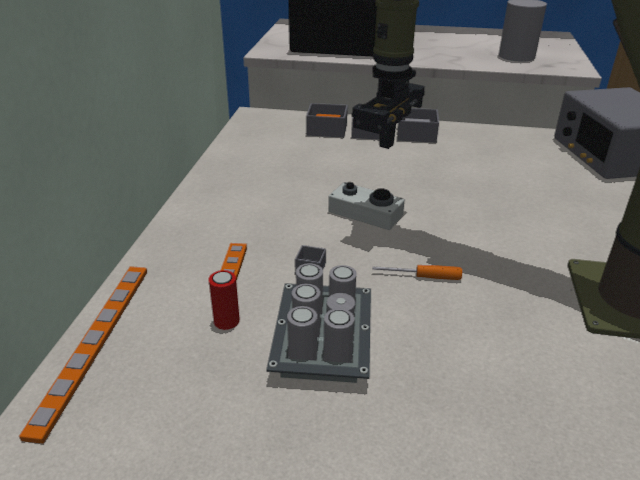

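The final picture shows everything where it was: the short cell at (341,301), the large button back up at (381,195), and the arm clear of everything.

```bash
python3 -c "
from plant import r
print(r.finish_job())"
```

```text
the job is handed in; nothing more can be done
None
```

The job is handed in: the fingertips held about 15 mm over the short cell for over 2.5 s, then the large button was pressed fully down and let go, and the last picture shows nothing else moved.

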